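Start the last self-tapping thumbscrew in an instrument case

ROBOT

A 6-joint arm with a two-finger parallel gripper is mounted at the origin on the work surface. World frame = base frame: x ahead of the robot, y to its left, z up, the work surface at z = 0. Lengths are in m, angles in rad, forces in N, time in s.
With the tool pointing down it reaches from about 0.35 to 0.775 m from the base axis. Payload 7.3 kg.
Tool frame: the origin (TCP) lies on the centre line of the jaws, within the pads' length; the fingertips stand 11 mm ahead of it and the grasp point (between the pads) lies 8 mm behind it; y points along the fingers, z is the direction in which the jaws open and shut, and the axes are right-handed (so a half turn about y gives the same grasp; the last joint's range is limited). The gripper opens to 92 mm and grips with 3 to 60 N. Pads are 19 mm wide; open, the fingers measure 130 mm over their backs; the gripper's body (75 mm by 190 mm) begins 47 mm behind the grasp point.
Start: joints at [-1.366, 0.342, 1.524, -0, 1.275, -0.146], TCP at [0.18, -0.493, 0.238] pointing down, gripper open.
Joint ranges: [-2.53, 2.53], [-0.77, 2.02], [0.04, 2.7], [-1, 4.14], [0.28, 2.66], [-3.11, 3.11]. Speed limits (rad/s): [2.57, 2.57, 3.14, 3.14, 3.14, 3.14].

INTERFACE

Orientations are given as [roll, pitch, yaw] about the fixed x, y, z axes, in that order (R = Rz(yaw) Ry(pitch) Rx(roll)).
In Python, from cell import robot, cams gives the robot as it stands.
- The arm moves only by the tool apply_moves, never from a script. Its argument "plan" is a list of rows, each a list of 7 numbers: the shift along the tool's x, y, z in m, then the turn, a rotation vector about the tool's x, y, z in degrees, then the gripper command: -1 is fully open, 1 is shut, values between are in proportion. A call has exactly 5 rows; each row is the pose to reach, as a shift and turn from the pose commanded when the call began, along the tool's axes at that moment; what a row does not reach only later rows make up. A row lasts 1/8 s, in which the tool goes at most 62.5 mm and 10.7 degrees, less where a joint would pass 70% of its speed; a pose out of reach is approached as far as the arm can. A call with a gripper value outside its range is refused whole. The fingers move at their own pace and stop on an object; "squeeze" is the grip in N (left out, the last holds). Time passes only in rows, so rows that repeat a pose let the fingers close, or fill a call up. It gives the time, the measured TCP pose, the force and the opening at its end, in the units of the state.
- robot.observe(): the state, without advancing time (a new reading comes with each control period).
- cams.read_camera(name): name is "scene" or "top" or "wrist"; returns the picture (420x560x3 uint8, blue, green, red); there is no depth.
- cams.calibration(name): a dict with "fx", "fy", "cx", "cy" (pixels), "extrinsics" (4x4, takes a point from world to camera coordinates); the wrist camera has in their place "T_tool_cam" (4x4, takes a point from camera to tool coordinates, whose origin is the TCP and whose axes are the tool frame's). Camera axes: x right, y up, looking along -z (the intrinsics and any distortion apply to the point x, -y, -z); pixel columns grow to the right and rows downward; lengths in m; the calibration is good to about 2 mm. A picture is of the moment at which its call begins: read the wrist's pose just before it. calibration takes no time and is no camera call.
- robot.hand_in(): hands the job in, once; it reports no verdict.
The state is a dict: "time": time; "qpos": joint angles; "qvel": joint speeds; "joint_efforts": joint torques, N m; "tool_pos": TCP position; "tool_rot": TCP orientation; "contact_force": force on the tool from outside, world axes, zero at the start; "torque": the same for the moment, N m; "opening": finger opening in m.
Only numpy, scipy, OpenCV 4.12 (cv2) and the standard library are available. Lean on these libraries where they do the work, as an engineer would, in place of code of your own. Each camera call takes 0.05 s, during which the arm holds its last target. There are 200 camera calls.

TASK

Three yellow-headed thumbscrews already hold the circuit board in its case: take the self-tapping one with the yellow head from the rack, stand it in the board's free corner hole, then press it down firmly (about 18 N, never more than 30 N) while turning it clockwise about three quarters of a turn, so that it cuts its first thread. Keep the gripper off the board. Let go and leave it standing upright in the hole; leave the blue and red screws and the other things on the bench alone.

Things in the scene. Friction and masses are not known exactly. Their poses are not given: they have to be found in the camera images.
- tapper_head (a point): centre of the self-tapping thumbscrew's round knurled yellow head, 24 mm wide, 20 mm high, on a steel shank 46 mm long and 8 mm thick (6.8 mm at its end); the shank's end is 56 mm below this point. z points up along the screw. 50 g. It starts upright in one of the rack's three holes, standing loosely 30 mm deep, the underside of its head 16 mm above the rack's top.
- tapper_tip (a point): the end of the same screw's shank, on its axis, 56 mm below the head's centre.
- rack: black screw rack, fixed, a block 45 x 175 x 35 mm (x, y, z), origin at the centre of its underside. Three holes in a row along its y axis, 60 mm apart, 9.5 mm wide and 30 mm deep, each with one thumbscrew of the same shape; which screw is in which hole changes.
- blue_screw_head (a point): head centre of a machine thumbscrew with a blue head, same sizes, in the rack: not wanted, leave it.
- red_screw_head (a point): head centre of a machine thumbscrew with a red head, same sizes, in the rack: not wanted, leave it.
- hole (a point): mouth centre of the free hole at rest, level with the green board's top, 61 mm above the bench. Vertical, 9.2 mm wide, 2 mm bevel. Between 11 and 21 mm below the mouth it becomes too narrow: there the shank's end stops and must bite. That depth differs from case to case and can only be felt. Nothing taller than 2 mm within 28 mm of it; the case ends 21 mm outside it. Axes as the nest's.
- nest: aluminium nest, a fixed plate 200 x 165 x 12 mm, origin under its centre; the hole is at x -52, y -37 mm, three fitted screws (heads 20 mm high) at the other corners. The black case with the board (146 x 116 mm, 25 to 61 mm up) rides on it on springs: it yields at about 4 to 5 N, then sinks straight down 1 mm per further 5 N and returns when let go. At 5.5 mm (about 32 N) it bottoms and is rigid.
- thread (a joint): angle (rad) of thread cut, 0 at the start, growing as the pressed screw is turned clockwise seen from above; a full turn (6.28) takes it 4 mm deeper. Pressed with less than about 11 to 15 N (differs from case to case) the screw slips round and cuts nothing. Anticlockwise under load undoes the thread. Ends at 9.4.
- pliers_grip (a point): middle of green-handled pliers lying on the bench, 160 mm long, 12 mm high: leave alone.
- reel_mid (a point): centre of a reel lying on its flange, 56 mm wide and 40 mm high: leave alone.
- jar_mid (a point): centre of a small amber jar with blue cap, 48 mm wide, 65 mm high: leave alone.
- driver_grip (a point): grip of a screwdriver lying on the bench: leave alone.

How it is judged:
By the outcome, as a careful person would: the job done as asked, in the order asked, and still so for the second after the job is handed in, with the robot touching nothing.
It also fails if it takes over 70 s, if anything falls off the work surface, if the arm or the gripper's body presses on something with over 40 N, if the wrist force passes 120 N, or if a joint passes its speed limit or range.

## Working session

There is one attempt and no reset: what is moved stays moved. The work goes in short steps, Python scripts to look and compute and a tool call to move; the robot and the scene stay as the last step left them, time stands still between calls to the robot, and variables do not carry over. Pictures are saved under pics/ and viewed, about 8 in all and at most 12, crops included, and the job is handed in when it is done.

Besides the shell and the picture viewer there is one more tool, called after "Call:" as name(argument=value, ...) on one line, values as JSON. apply_moves: Moves the arm, as the interface text tells. Its arguments: {"type":"object","properties":{"plan":{"type":"array","items":{"type":"array","items":{"type":"number"}}},"squeeze":{"type":"number"}},"required":["plan"]}

```bash
ls; mkdir -p pics
python3 - <<'E'
from cell import robot,cams
import cv2,numpy as np
np.set_printoptions(precision=4,suppress=True)
s=robot.observe();print(s)
for n in("scene","top"):
    c=cams.calibration(n);print(n,c)
    cv2.imwrite(f"pics/{n}0.png",cams.read_camera(n))
print(cams.calibration("wrist"))
E
```

```text
pics
{'time': 0.0, 'qpos': array([-1.3659,  0.3427,  1.525 ,  0.    ,  1.2754, -0.146 ]), 'qvel': array([-0.0003,  0.0007,  0.0013,  0.0001,  0.0009, -0.0017]), 'joint_efforts': array([  0.002 , -43.1242, -24.4219,   0.0719,   0.0558,  -0.0001]), 'tool_pos': array([ 0.1804, -0.4926,  0.237 ]), 'tool_rot': array([-1.5723,  0.0002, -2.7907]), 'contact_force': array([-0.0231,  0.2419, -0.1835]), 'torque': array([-0.0139, -0.0323,  0.029 ]), 'opening': 0.0919386751024769}
scene {'fx': 508.9179029561733, 'fy': 508.9179029561733, 'cx': 288.7896828052563, 'cy': 205.58650582121751, 'extrinsics': array([[ 0.6874,  0.7263, -0.0029, -0.3812],
       [-0.3962,  0.3784,  0.8366,  0.1767],
       [ 0.6087, -0.5739,  0.5478, -1.7095],
       [ 0.    ,  0.    ,  0.    ,  1.    ]])}
top {'fx': 415.60780419871907, 'fy': 415.60780419871907, 'cx': 281.0417515337172, 'cy': 208.76569695186578, 'extrinsics': array([[-0.0282, -0.9994,  0.0183, -0.0076],
       [ 0.9804, -0.0241,  0.1955, -0.5847],
       [-0.1949,  0.0235,  0.9805, -1.096 ],
       [ 0.    ,  0.    ,  0.    ,  1.    ]])}
{'fx': 366.46307258484734, 'fy': 366.46307258484734, 'cx': 277.62475735367593, 'cy': 208.883920097534, 'T_tool_cam': array([[-0.0001, -0.9522, -0.3054, -0.0836],
       [-0.0002,  0.3054, -0.9522, -0.1473],
       [ 1.    ,  0.    , -0.0002,  0.0007],
       [ 0.    ,  0.    ,  0.    ,  1.    ]])}
```

View pics/scene0.png

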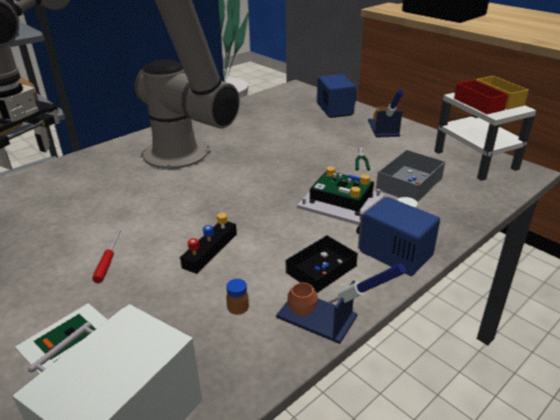

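View pics/top0.png

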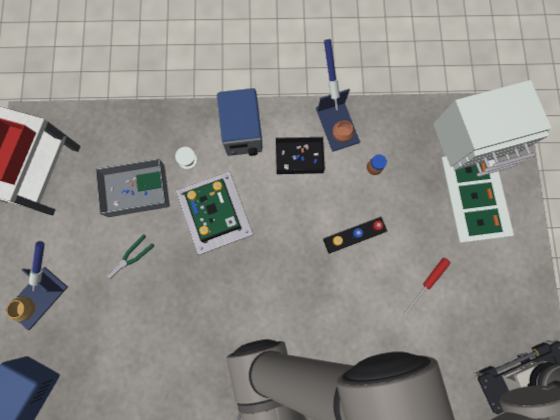

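The scene view shows the rack with yellow at (222,218), blue at (208,230), red at (193,243), and the nest with three yellow heads around (331,172), (365,180), (355,192). The top view shows yellow in the rack at (338,240), fitted heads at (193,195), (218,186), (204,230), and the free corner near (234,222).

```bash
cat > h.py <<'E'
import numpy as np,cv2
from scipy.spatial.transform import Rotation as R
from cell import robot,cams
np.set_printoptions(precision=4,suppress=True)
def tool():
    s=robot.observe();T=np.eye(4);T[:3,:3]=R.from_euler('xyz',s['tool_rot']).as_matrix();T[:3,3]=s['tool_pos'];return T
def ray(n,uv,T=None):
    c=cams.calibration(n)
    M=T@c['T_tool_cam'] if n=='wrist' else np.linalg.inv(c['extrinsics'])
    d=np.array([(uv[0]-c['cx'])/c['fx'],-(uv[1]-c['cy'])/c['fy'],-1.])
    d=M[:3,:3]@d;return M[:3,3],d/np.linalg.norm(d)
def plane(n,uv,z,T=None):
    o,d=ray(n,uv,T);return o+d*(z-o[2])/d[2]
def tri(rays):
    A=np.zeros((3,3));b=np.zeros(3)
    for o,d in rays:
        P=np.eye(3)-np.outer(d,d);A+=P;b+=P@o
    x=np.linalg.solve(A,b);return x,[np.linalg.norm((np.eye(3)-np.outer(d,d))@(x-o)) for o,d in rays]
def proj(n,p,T=None):
    c=cams.calibration(n)
    E=np.linalg.inv(T@c['T_tool_cam']) if n=='wrist' else c['extrinsics']
    q=E@np.append(p,1);return np.array([c['cx']+c['fx']*q[0]/-q[2],c['cy']-c['fy']*q[1]/-q[2]])
def blobs(im,lo,hi,amin=15):
    m=cv2.inRange(cv2.cvtColor(im,cv2.COLOR_BGR2HSV),lo,hi)
    n,l,st,ce=cv2.connectedComponentsWithStats(m)
    return [(ce[i].round(1),st[i][4],st[i][:4]) for i in range(1,n) if st[i][4]>=amin]
Y=((18,120,110),(32,255,255))
E
python3 - <<'E'
from h import *
for n in('scene','top'):
    im=cv2.imread(f'pics/{n}0.png')
    for b in blobs(im,*Y,8):print(n,*b)
E
```

```text
scene [487.3  82.8] 51 [477  78  25  12]
scene [515.8  91.2] 40 [503  89  25   5]
scene [330.5 169.8] 42 [327 166   8   9]
scene [364.3 178.5] 48 [361 175   9   8]
scene [355.2 189.4] 44 [351 187  10   6]
scene [221.3 217.3] 67 [217 213  10  11]
top [217.  185.6] 59 [213 181   9  10]
top [191.3 194.8] 54 [187 190   9  10]
top [211.8 193. ] 8 [210 192   4   3]
top [203.8 229.9] 56 [199 226  11   9]
top [337.4 240.1] 61 [333 236  10   9]
top [ 18.5 310.6] 150 [  8 300  17  21]
```

Run:
```python
from h import *
def t(a,b):return tri([ray('scene',a),ray('top',b)])
A=t((330.5,169.8),(203.8,229.9));B=t((364.3,178.5),(191.3,194.8));C=t((355.2,189.4),(217,185.6));K=t((221.3,217.3),(337.4,240.1))
for q in(A,B,C,K):print(*q)
a,b,c=A[0],B[0],C[0]
print(np.linalg.norm(a-b),np.linalg.norm(b-c),np.linalg.norm(a-c))
print('hole xy',a+c-b)
print(plane('top',(234,222),.061))
for uv in((337.4,240.1),(358,233),(378,225)):print(plane('top',uv,.066))
for uv in((203.8,229.9),(191.3,194.8),(217,185.6)):print(plane('top',uv,.076))
T=tool();print(T)
```

```text
[0.5283 0.1879 0.076 ] [np.float64(0.0009368646031867598), np.float64(0.0009368646031868137)]
[0.6258 0.2222 0.0748] [np.float64(0.0001893542730547936), np.float64(0.00018935427305475912)]
[0.65   0.1524 0.079 ] [np.float64(0.0011294986567011798), np.float64(0.0011294986567012058)]
[ 0.4921 -0.1737  0.0654] [np.float64(0.00019338034930093916), np.float64(0.0001933803493009449)]
0.10333203947453035 0.0739809230769422 0.1267967156889683
hole xy [0.5525 0.1181 0.0803]
[0.5498 0.1072 0.061 ]
[ 0.4919 -0.1737  0.066 ]
[ 0.5099 -0.2312  0.066 ]
[ 0.5306 -0.2878  0.066 ]
[0.5277 0.1872 0.076 ]
[0.6257 0.2221 0.076 ]
[0.65  0.152 0.076]
[[-0.9391 -0.0003  0.3437  0.1804]
 [-0.3437  0.0013 -0.9391 -0.4927]
 [-0.0002 -1.     -0.0013  0.2371]
 [ 0.      0.      0.      1.    ]]
```

Measured: tapper head about (0.492,-0.174), hole about (0.5525,0.118), nest yaw about 19°, rack yaw about 18.6°. I'm now moving towards a point above the rack.

Call:
apply_moves(plan=[[-0.04,0.006,-0.019,0,-9,0,-0.1],[-0.08,0.012,-0.038,0,-18,0,-0.1],[-0.121,0.018,-0.058,0,-27,0,-0.1],[-0.161,0.024,-0.077,0,-36,0,-0.1],[-0.201,0.03,-0.096,0,-45,0,-0.1]])

```text
time: 0.72
tool_pos: [0.337, -0.3325, 0.2073]
tool_rot: [-1.571, 0.0, -2.0]
contact_force: [0.5, 0.0, -0.3]
opening: 0.0513
```

```bash
cat >> h.py <<'E'
def to(p,za):
    "tool shift (m) and turn about tool y (deg) to bring the TCP to p, jaws along world angle za (deg)"
    T=tool();d=T[:3,:3].T@(np.array(p)-T[:3,3]);a=np.degrees(np.arctan2(T[1,2],T[0,2]))
    tilt=np.degrees(np.arccos(-T[2,1]))
    s=robot.observe();print('t',s['time'],'tcp',T[:3,3],'za',round(a,2),'tilt',round(tilt,2),'F',s['contact_force'],'open',round(s['opening'],4),'j6',round(s['qpos'][5],3))
    print('shift',d,'turn y',-(za-a))
E
python3 -c "
from h import *
to((.492,-.174,.175),18.6)"
```

```text
t 0.725 tcp [ 0.337  -0.3325  0.2073] za -24.61 tilt 0.02 F [ 0.4903  0.0071 -0.2634] open 0.0513 j6 -0.511
shift [-0.2087  0.0323  0.0749] turn y -43.214192983449784
```

Call:
apply_moves(plan=[[-0.052,0.008,0.019,0,-9,0,-0.1],[-0.104,0.016,0.037,0,-18,0,-0.1],[-0.157,0.024,0.056,0,-27,0,-0.1],[-0.209,0.032,0.075,0,-36,0,-0.1],[-0.209,0.032,0.075,0,-43.2,0,-0.1]])

```text
time: 1.35
tool_pos: [0.4938, -0.1726, 0.1746]
tool_rot: [-1.571, 0.002, -1.242]
contact_force: [-0.3, -0.8, -0.3]
opening: 0.0507
```

Run:
```python
from h import *
to((.492,-.174,.175),18.6)
T=tool();im=cams.read_camera('wrist');np.save('pics/w1.npy',T);cv2.imwrite('pics/w1.png',im)
for b in blobs(im,*Y,30):print(*b)
print(proj('wrist',[.492,-.174,.071],T))
```

```text
t 1.35 tcp [ 0.4938 -0.1726  0.1746] za 18.84 tilt 0.1 F [-0.3138 -0.7571 -0.2891] open 0.0507 j6 -0.812
shift [ 0.0007 -0.0004 -0.0022] turn y 0.24266912224542736
[274.1 206.3] 857 [257 188  35  39]
[161.4 329.6] 234 [158 300  10  59]
[393.7 329.7] 234 [388 300  10  59]
[360.5 383.3] 2695 [166 374 368  17]
[274.0779 212.5846]
```

View pics/w1.png

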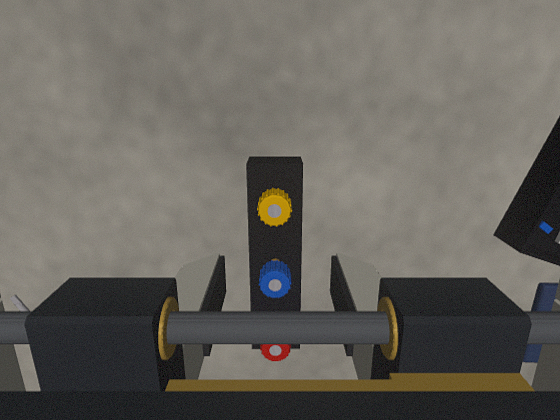

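The wrist view shows the rack upright, with the yellow head at (274,207) with its top centre near (273,210), blue at (275,278) and red at (276,350). The jaws line up across the rack. I'll go lower and take the second look for height.

Call:
apply_moves(plan=[[0,0.015,-0.001,0,0,0,-0.1],[0,0.03,-0.002,0,0,0,-0.1],[0,0.045,-0.002,0,0,0,-0.1],[0,0.06,-0.002,0,0,0,-0.1],[0,0.06,-0.002,0,0,0,-0.1]])

```text
time: 2.02
tool_pos: [0.4896, -0.1762, 0.1143]
tool_rot: [-1.573, 0.002, -1.252]
contact_force: [-0.0, -0.3, 0.2]
opening: 0.0507
```

Run:
```python
from h import *
T=tool();im=cams.read_camera('wrist');np.save('pics/w2.npy',T);cv2.imwrite('pics/w2.png',im)
T1=np.load('pics/w1.npy')
gr=((0,0,120),(180,70,255))
out=[]
for i,t in((cv2.imread('pics/w1.png'),T1),(im,T)):
    b=max((b for b in blobs(i,*Y,30) if 240<b[0][0]<310 and b[0][1]<360),key=lambda b:b[1]);print(*b)
    x,y,w,h=b[2]; sub=i[y:y+h,x:x+w]
    g=max((g for g in blobs(sub,*gr,5) if abs(g[0][0]-w/2)<w/4 and abs(g[0][1]-h/2)<h/3),key=lambda g:g[1]);c=g[0]+[x,y];print('dot',c,g[1])
    out.append(ray('wrist',c,t))
print(tri(out)); print(tri(out+[ray('scene',(221.3,216.8))]))
print([plane('wrist',c,.071,T)])
to((.492,-.174,.053),18.6)
cv2.imwrite('pics/w2c.png',cv2.resize(im[150:400,150:400],(500,500)))
```

```text
[274.1 206.3] 857 [257 188  35  39]
dot [273.9 210.4] 137
[282.  233.7] 1448 [260 209  45  51]
dot [282.2 240.2] 228
(array([ 0.4912, -0.1721,  0.0722]), [np.float64(1.7337345531253925e-06), np.float64(1.7337345531700547e-06)])
(array([ 0.492 , -0.1738,  0.067 ]), [np.float64(0.0002644853832884406), np.float64(0.00036382492381914093), np.float64(0.00044328355994589503)])
[array([ 0.4914, -0.1726,  0.071 ])]
t 2.075 tcp [ 0.4901 -0.1764  0.1152] za 18.28 tilt 0.07 F [-0.9546  0.2606  0.3764] open 0.0506 j6 -0.812
shift [-0.0017  0.0622  0.0026] turn y -0.32489239023283645
```

View pics/w2c.png

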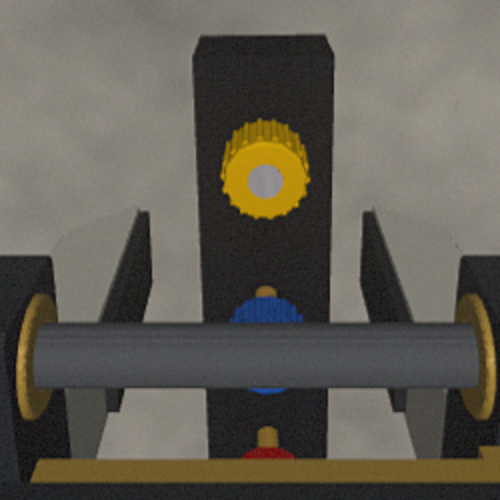

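The closer view shows the yellow head's top centre at full-image (282,240), slightly right of mid-jaw. Triangulation gives z ≈ 72 mm, which agrees with the text's 71. Descending to grasp.

Call:
apply_moves(plan=[[-0.003,0.01,0.0024,0,0,0,-0.1],[-0.003,0.025,0.0024,0,0,0,-0.1],[-0.003,0.045,0.0024,0,0,0,-0.1],[-0.003,0.06,0.0024,0,0,0,-0.1],[-0.003,0.06,0.0024,0,0,0,-0.1]])

```text
time: 2.7
tool_pos: [0.4909, -0.1724, 0.0543]
tool_rot: [-1.573, 0.002, -1.251]
contact_force: [1.3, -1.0, -0.6]
opening: 0.0504
```

Call:
apply_moves(plan=[[0,0,0,0,0,0,0.3],[0,0,0,0,0,0,0.6],[0,0,0,0,0,0,0.8],[0,0,0,0,0,0,1],[0,0,0,0,0,0,1]], squeeze=20)

```text
time: 3.32
tool_pos: [0.492, -0.173, 0.0561]
tool_rot: [-1.57, -0.001, -1.251]
contact_force: [-0.3, -0.8, 2.8]
opening: 0.0231
```

Call:
apply_moves(plan=[[0,0,0,0,0,0,1],[0,0,0,0,0,0,1],[0,0,0,0,0,0,1],[0,0,0,0,0,0,1],[0,0,0,0,0,0,1]], squeeze=50)

```text
time: 3.95
tool_pos: [0.492, -0.173, 0.0561]
tool_rot: [-1.57, -0.001, -1.251]
contact_force: [-0.5, -0.3, 5.0]
opening: 0.0225
```

Call:
apply_moves(plan=[[0,-0.01,0,0,0,0,1],[0,-0.025,0,0,0,0,1],[0,-0.05,0,0,0,0,1],[0,-0.08,0,0,0,0,1],[0,-0.115,0,0,0,0,1]])

```text
time: 4.58
tool_pos: [0.4912, -0.1726, 0.1722]
tool_rot: [-1.571, 0.0, -1.251]
contact_force: [0.4, -0.4, -0.4]
opening: 0.0228
```

Run:
```python
from h import *
T=tool();im=cams.read_camera('wrist');np.save('pics/w3.npy',T);cv2.imwrite('pics/w3.png',im)
to((.5525,.118,.17),155)
h=T[:3,3]+[0,0,.006];print(proj('wrist',h,T),proj('wrist',h-[0,0,.056],T))
```

```text
t 4.625 tcp [ 0.4934 -0.1736  0.1771] za 18.31 tilt 0.43 F [ 0.9214 -0.525   3.6013] open 0.0227 j6 -0.805
shift [-0.2583  0.0064  0.1477] turn y -136.68850027780752
[276.8029 290.0644] [276.9551 240.2863]
```

View pics/w3.png

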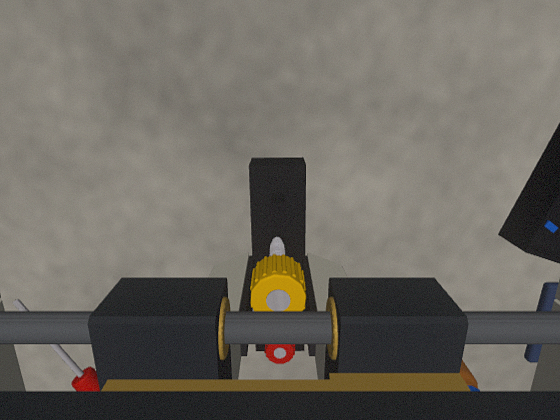

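The screw hangs upright in the jaws: head at (278,290), tip at (277,238), where the projection predicts (277,240). I'm carrying it to the hole while unwinding the wrist to j6 ≈ -2.5, so that 270° of clockwise turn is available.

Call:
apply_moves(plan=[[-0.02,0,0.012,0,-8.6,0,1],[-0.045,0,0.026,0,-17.2,0,1],[-0.075,0,0.043,0,-25.8,0,1],[-0.105,0,0.06,0,-34.4,0,1],[-0.135,0,0.077,0,-43,0,1]])

```text
time: 5.25
tool_pos: [0.5224, -0.0194, 0.1714]
tool_rot: [-1.571, -0.0, -0.496]
contact_force: [0.6, 0.2, -0.6]
opening: 0.023
```

Run:
```python
from h import *
to((.5525,.118,.17),147)
```

```text
t 5.25 tcp [ 0.5224 -0.0194  0.1714] za 61.58 tilt 0.02 F [ 0.6154  0.2416 -0.6064] open 0.023 j6 -1.258
shift [-0.0389  0.0014  0.1352] turn y -85.42395138960184
```

Call:
apply_moves(plan=[[-0.01,0,0.03,0,-8.6,0,1],[-0.019,0,0.065,0,-17.2,0,1],[-0.028,0,0.1,0,-25.8,0,1],[-0.035,0,0.122,0,-34.4,0,1],[-0.039,0,0.135,0,-42.7,0,1]])

```text
time: 5.88
tool_pos: [0.5529, 0.118, 0.1713]
tool_rot: [-1.571, -0.0, 0.25]
contact_force: [-0.2, 0.2, -0.5]
opening: 0.0228
```

Call:
apply_moves(plan=[[0,0,0,0,-8.6,0,1],[0,0,0,0,-17.2,0,1],[0,0,0,0,-25.8,0,1],[0,0,0,0,-34.4,0,1],[0,0,0,0,-42.7,0,1]])

```text
time: 6.5
tool_pos: [0.5528, 0.1167, 0.1713]
tool_rot: [-1.571, 0.0, 0.994]
contact_force: [-0.5, -0.3, -0.4]
opening: 0.0226
```

Run:
```python
from h import *
to((.5525,.118,.17),147)
cams.read_camera('wrist')
T=tool();im=cams.read_camera('wrist');np.save('pics/w4.npy',T);cv2.imwrite('pics/w4.png',im)
to((.5525,.118,.17),147)
print(proj('wrist',(.5525,.118,.061),T), proj('wrist',T[:3,3]+[0,0,.006-.056],T))
```

```text
t 6.5 tcp [0.5528 0.1167 0.1713] za 146.98 tilt 0.0 F [-0.4844 -0.2835 -0.3586] open 0.0226 j6 -2.493
shift [0.001  0.0013 0.0009] turn y -0.020372223878723617
t 6.6 tcp [0.5528 0.1167 0.1713] za 146.76 tilt 0.01 F [-0.0892  0.1342 -0.5634] open 0.0227 j6 -2.489
shift [0.0009 0.0013 0.001 ] turn y -0.24186148605807034
[280.1769 210.9144] [279.0756 241.65  ]
```

View pics/w4.png

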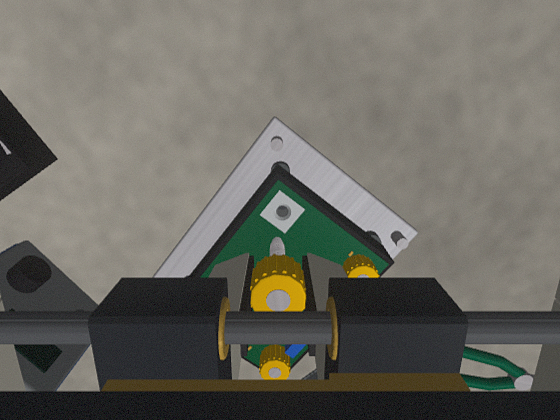

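The hole is the dark disc at about (283,211) on its white pad; the tip is at about (277,238). I'll measure the hole here and again 30 mm lower.

Call:
apply_moves(plan=[[0.001,0.006,0.002,0,0,0,1],[0.001,0.014,0.002,0,0,0,1],[0.001,0.023,0.002,0,0,0,1],[0.001,0.03,0.002,0,0,0,1],[0.001,0.03,0.002,0,0,0,1]])

```text
time: 7.22
tool_pos: [0.5515, 0.1185, 0.1398]
tool_rot: [-1.57, 0.001, 0.989]
contact_force: [-0.4, -0.0, -0.7]
opening: 0.0229
```

Run:
```python
from h import *
cams.read_camera('wrist')
T=tool();im=cams.read_camera('wrist');np.save('pics/w5.npy',T);cv2.imwrite('pics/w5.png',im)
rs=[]
for i,t in((cv2.imread('pics/w4.png'),np.load('pics/w4.npy')),(im,T)):
    p=proj('wrist',(.5535,.116,.061),t).astype(int);x0,y0=p-35
    sub=i[y0:y0+70,x0:x0+70];g=cv2.cvtColor(sub,cv2.COLOR_BGR2GRAY);hsv=cv2.cvtColor(sub,cv2.COLOR_BGR2HSV)
    wm=((hsv[...,1]<60)&(g>140)).astype(np.uint8)
    n,l,st,ce=cv2.connectedComponentsWithStats(wm)
    for k in range(1,n):
        if st[k][4]>60:print('white',ce[k]+[x0,y0],st[k])
    cs,h=cv2.findContours(wm,cv2.RETR_CCOMP,cv2.CHAIN_APPROX_NONE)
    for c,hh in zip(cs,h[0]):
        if hh[3]>=0 and cv2.contourArea(c)>30:
            (cx,cy),_,_=cv2.fitEllipse(c);cx+=x0;cy+=y0;print('hole',cx,cy,cv2.contourArea(c),plane('wrist',(cx,cy),.061,t));rs.append(ray('wrist',(cx,cy),t))
print(len(rs),tri(rs))
to((.5535,.116,.14),147)
print('tip pred',proj('wrist',T[:3,3]+[0,0,.006-.056],T))
cv2.imwrite('pics/w5c.png',cv2.resize(im[150:350,180:380],(600,600),interpolation=cv2.INTER_CUBIC))
```

```text
white [250.5011 184.8894] [  0   0  27  34 461]
white [304.6196 178.773 ] [ 50   0  20  15 163]
white [281.6415 211.3375] [ 18  16  45  43 809]
hole 283.05225372314453 211.99250030517578 201.0 [0.5512 0.1199 0.061 ]
white [245.9241 195.9684] [  0   0  22  28 316]
white [279.3495 224.5273] [ 16  14  50  53 990]
hole 280.9851722717285 225.4051513671875 251.5 [0.5511 0.12   0.061 ]
2 (array([0.551 , 0.1198, 0.0616]), [np.float64(7.483411469482233e-05), np.float64(7.483411469481319e-05)])
t 7.325 tcp [0.552  0.1185 0.1407] za 146.69 tilt 0.01 F [-0.3868 -0.4899  0.0971] open 0.023 j6 -2.484
shift [-0.0013  0.0007 -0.0026] turn y -0.31188553154194665
tip pred [279.024  241.6854]
```

View pics/w5c.png

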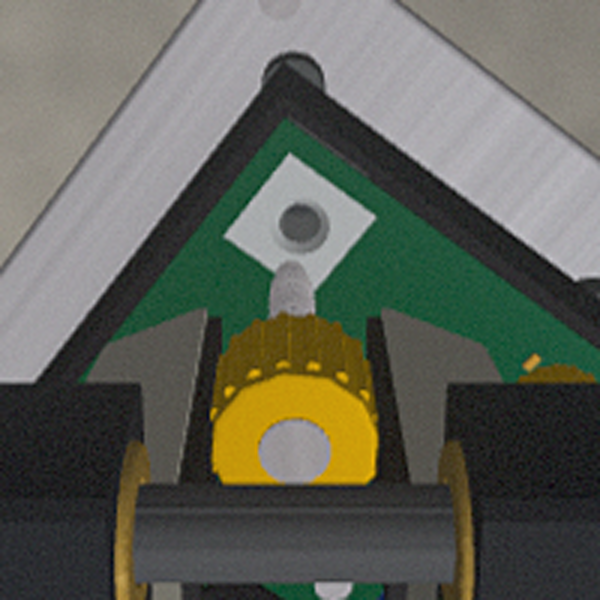

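Run:
```python
from h import *
T=np.load('pics/w5.npy');print(T)
c=cams.calibration('wrist');np.set_printoptions(precision=6);print(c)
print(proj('wrist',(T@[0,.05,0,1])[:3],T),proj('wrist',(T@[0,-.006+.056,0,1])[:3],T))
p=(.5511,.1199,.061)
print('hole in tool',np.linalg.inv(T)@np.append(p,1))
# tip pixel -> tool coords at depth y=.05
M=c['T_tool_cam']
for uv in((277.5,240.5),(277.5,242.5)):
    d=M[:3,:3]@np.array([(uv[0]-c['cx'])/c['fx'],-(uv[1]-c['cy'])/c['fy'],-1]);o=M[:3,3];print(o+d*(.05-o[1])/d[1])
```

```text
[[ 0.5492 -0.0007 -0.8357  0.5518]
 [ 0.8357 -0.0001  0.5492  0.1185]
 [-0.0005 -1.      0.0005  0.1403]
 [ 0.      0.      0.      1.    ]]
{'fx': 366.46307258484734, 'fy': 366.46307258484734, 'cx': 277.62475735367593, 'cy': 208.883920097534, 'T_tool_cam': array([[-0.000068, -0.95167 , -0.307121, -0.083723],
       [ 0.000848,  0.307121, -0.95167 , -0.147292],
       [ 1.      , -0.000325,  0.000786, -0.000678],
       [ 0.      ,  0.      ,  0.      ,  1.      ]])}
[279.065959 241.645758] [279.065959 241.645758]
hole in tool [0.000799 0.079326 0.001284 1.      ]
[-0.000721  0.05     -0.000912]
[ 0.000539  0.05     -0.000912]
```

The pixels put the tip about 2.2 mm to the left of the hole (tool z) and about 0.8 mm off in tool x. I'll correct, go down to ~6 mm above the mouth, and check.

Call:
apply_moves(plan=[[0.0008,0.003,0.0022,0,0,0,1],[0.0008,0.009,0.0022,0,0,0,1],[0.0008,0.016,0.0022,0,0,0,1],[0.0008,0.022,0.0022,0,0,0,1],[0.0008,0.022,0.0022,0,0,0,1]])

```text
time: 7.95
tool_pos: [0.5501, 0.1204, 0.118]
tool_rot: [-1.57, 0.001, 0.99]
contact_force: [0.2, -0.3, -1.0]
opening: 0.023
```

Run:
```python
from h import *
cams.read_camera('wrist')
T=tool();im=cams.read_camera('wrist');np.save('pics/w6.npy',T);cv2.imwrite('pics/w6.png',im)
to((.5511,.1199,.118),147)
cv2.imwrite('pics/w6c.png',cv2.resize(im[190:310,220:340],(600,600),interpolation=cv2.INTER_CUBIC))
```

```text
t 8.05 tcp [0.5506 0.1204 0.1187] za 146.7 tilt 0.01 F [ 0.2475 -0.2409 -0.5355] open 0.0231 j6 -2.481
shift [-0.0001  0.0007 -0.0007] turn y -0.3023821189167393
```

View pics/w6c.png

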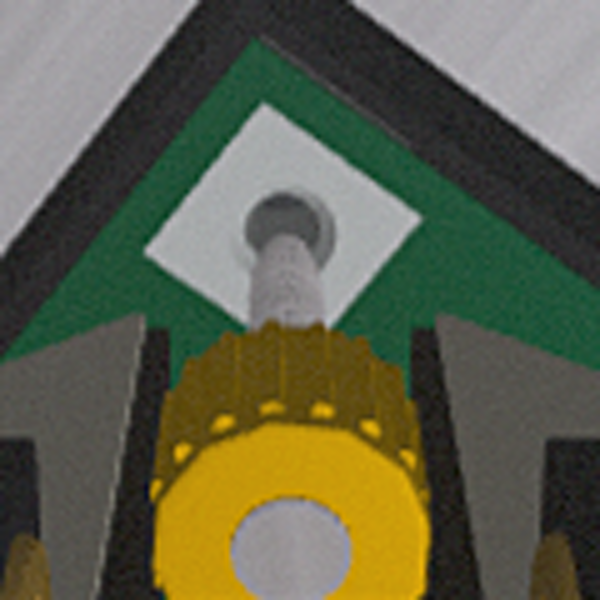

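The shank is laterally centred over the mouth (both at crop column ~290), and the rows extrapolate to within about 0.5 mm. Descending into the hole.

Call:
apply_moves(plan=[[-0.0005,0.003,0,0,0,0,1],[-0.0005,0.006,0,0,0,0,1],[-0.0005,0.009,0,0,0,0,1],[-0.0005,0.012,0,0,0,0,1],[-0.0005,0.015,0,0,0,0,1]], squeeze=60)

```text
time: 8.68
tool_pos: [0.5506, 0.1203, 0.1037]
tool_rot: [-1.572, -0.001, 0.99]
contact_force: [1.5, 1.6, 0.6]
opening: 0.0227
```

Call:
apply_moves(plan=[[0,0.0005,0,0,0,0,1],[0,0.001,0,0,0,0,1],[0,0.0015,0,0,0,0,1],[0,0.002,0,0,0,0,1],[0,0.002,0,0,0,0,1]])

```text
time: 9.3
tool_pos: [0.5505, 0.1201, 0.1018]
tool_rot: [-1.571, -0.0, 0.99]
contact_force: [2.4, 2.7, 1.8]
opening: 0.0227
```

Side force is about 3.5 N along tool +x, so my -0.5 mm was unneeded; I'll shift back +0.8 mm and go on.

Call:
apply_moves(plan=[[0.0008,0,0,0,0,0,1],[0.0008,0.0005,0,0,0,0,1],[0.0008,0.001,0,0,0,0,1],[0.0008,0.002,0,0,0,0,1],[0.0008,0.002,0,0,0,0,1]])

```text
time: 9.93
tool_pos: [0.5506, 0.1206, 0.0995]
tool_rot: [-1.571, 0.0, 0.99]
contact_force: [2.4, 0.3, 0.1]
opening: 0.0229
```

Call:
apply_moves(plan=[[0,0.0005,0,0,0,0,1],[0,0.001,0,0,0,0,1],[0,0.0015,0,0,0,0,1],[0,0.002,0,0,0,0,1],[0,0.002,0,0,0,0,1]])

```text
time: 10.55
tool_pos: [0.5506, 0.1207, 0.0976]
tool_rot: [-1.571, 0.0, 0.99]
contact_force: [1.9, 0.7, -0.2]
opening: 0.0227
```

Call:
apply_moves(plan=[[0.0003,0,-0.0006,0,0,0,1],[0.0003,0.001,-0.0006,0,0,0,1],[0.0003,0.002,-0.0006,0,0,0,1],[0.0003,0.003,-0.0006,0,0,0,1],[0.0003,0.003,-0.0006,0,0,0,1]])

```text
time: 11.18
tool_pos: [0.5511, 0.1206, 0.0944]
tool_rot: [-1.57, 0.0, 0.99]
contact_force: [0.3, 1.1, -1.3]
opening: 0.0225
```

Call:
apply_moves(plan=[[0,0.0005,0,0,0,0,1],[0,0.001,0,0,0,0,1],[0,0.0015,0,0,0,0,1],[0,0.002,0,0,0,0,1],[0,0.002,0,0,0,0,1]])

```text
time: 11.8
tool_pos: [0.5513, 0.1206, 0.0926]
tool_rot: [-1.571, 0.0, 0.99]
contact_force: [-0.2, 0.6, -1.5]
opening: 0.0225
```

Call:
apply_moves(plan=[[0,0.0005,0,0,0,0,1],[0,0.001,0,0,0,0,1],[0,0.0015,0,0,0,0,1],[0,0.002,0,0,0,0,1],[0,0.002,0,0,0,0,1]])

```text
time: 12.42
tool_pos: [0.5516, 0.1207, 0.0914]
tool_rot: [-1.572, -0.001, 0.99]
contact_force: [-3.0, 1.5, 6.2]
opening: 0.0227
```

Call:
apply_moves(plan=[[0,0.0005,0,0,0,0,1],[0,0.001,0,0,0,0,1],[0,0.0015,0,0,0,0,1],[0,0.0015,0,0,0,0,1],[0,0.0015,0,0,0,0,1]])

```text
time: 13.05
tool_pos: [0.5517, 0.1208, 0.0905]
tool_rot: [-1.572, -0.001, 0.99]
contact_force: [-2.8, 0.9, 11.0]
opening: 0.0227
```

Call:
apply_moves(plan=[[0,0.0005,0.0004,0,0,0,1],[0,0.001,0.0004,0,0,0,1],[0,0.0015,0.0004,0,0,0,1],[0,0.0015,0.0004,0,0,0,1],[0,0.0015,0.0004,0,0,0,1]])

```text
time: 13.68
tool_pos: [0.5518, 0.121, 0.0896]
tool_rot: [-1.573, -0.002, 0.99]
contact_force: [-3.0, -0.6, 14.4]
opening: 0.0225
```

Run:
```python
from h import *
for _ in range(3): to((.5511,.1199,.09),147); cams.read_camera('top')
```

```text
t 13.675 tcp [0.5518 0.121  0.0896] za 146.7 tilt 0.16 F [-2.9717 -0.6452 14.4359] open 0.0225 j6 -2.48
shift [-0.0012 -0.0004 -0.    ] turn y -0.2982149056934418
t 13.725 tcp [0.5518 0.121  0.0896] za 146.7 tilt 0.16 F [-2.0405  0.6067 13.7903] open 0.0225 j6 -2.48
shift [-0.0013 -0.0004 -0.    ] turn y -0.29607328156404833
t 13.775 tcp [0.5518 0.121  0.0896] za 146.71 tilt 0.16 F [-3.118   0.0401 14.5017] open 0.0228 j6 -2.48
shift [-0.0013 -0.0004 -0.    ] turn y -0.2947034304501983
```

Call:
apply_moves(plan=[[0,0.0006,0,0,0,0,1],[0,0.0012,0,0,0,0,1],[0,0.0018,0,0,0,0,1],[0,0.0018,0,0,0,0,1],[0,0.0018,0,0,0,0,1]])

```text
time: 14.45
tool_pos: [0.5519, 0.1211, 0.0884]
tool_rot: [-1.573, -0.002, 0.99]
contact_force: [-3.5, 0.3, 18.8]
opening: 0.0224
```

Call:
apply_moves(plan=[[0,0.0001,0,0,9,0,1],[0,0.0002,0,0,18,0,1],[0,0.0003,0,0,27,0,1],[0,0.0004,0,0,36,0,1],[0,0.0005,0,0,45,0,1]])

```text
time: 15.08
tool_pos: [0.5527, 0.1205, 0.0882]
tool_rot: [-1.572, -0.005, 0.199]
contact_force: [-2.2, -2.2, 18.1]
opening: 0.0227
```

Run:
```python
from h import *
to((.5511,.1199,.09),147)
```

```text
t 15.075 tcp [0.5527 0.1205 0.0882] za 101.42 tilt 0.3 F [-2.1622 -2.1711 18.0522] open 0.0227 j6 -1.69
shift [-0.0017 -0.0018 -0.0003] turn y -45.57867980638325
```

Call:
apply_moves(plan=[[-0.0002,0.0001,-0.0001,0,9,0,1],[-0.0003,0.0003,-0.0002,0,18,0,1],[-0.0004,0.0004,-0.0003,0,27,0,1],[-0.0004,0.0005,-0.0003,0,36,0,1],[-0.0004,0.0006,-0.0003,0,45,0,1]])

```text
time: 15.7
tool_pos: [0.5523, 0.1197, 0.0875]
tool_rot: [-1.569, -0.005, -0.586]
contact_force: [-2.6, -3.2, 18.2]
opening: 0.0226
```

Call:
apply_moves(plan=[[0,0.0001,0,0,9,0,1],[0,0.0003,0,0,18,0,1],[0,0.0004,0,0,27,0,1],[0,0.0005,0,0,36,0,1],[0,0.0006,0,0,45,0,1]])

```text
time: 16.32
tool_pos: [0.5517, 0.1196, 0.0868]
tool_rot: [-1.568, -0.002, -1.371]
contact_force: [-5.3, -4.8, 19.4]
opening: 0.0228
```

Call:
apply_moves(plan=[[0.0003,0.0001,-0.0004,0,9,0,1],[0.0006,0.0002,-0.0009,0,18,0,1],[0.0006,0.0003,-0.0009,0,27,0,1],[0.0006,0.0004,-0.0009,0,36,0,1],[0.0006,0.0004,-0.0009,0,45,0,1]])

```text
time: 16.95
tool_pos: [0.5511, 0.1193, 0.0864]
tool_rot: [-1.567, 0.002, -2.157]
contact_force: [-3.1, -3.8, 18.1]
opening: 0.0229
```

Run:
```python
from h import *
to((.5511,.1199,.09),147)
T=tool();im=cams.read_camera('wrist')
cv2.imwrite('pics/w7c.png',cv2.resize(im[170:350,180:380],(600,540),interpolation=cv2.INTER_CUBIC))
```

```text
t 16.95 tcp [0.5511 0.1193 0.0864] za -33.58 tilt 0.23 F [-3.0725 -3.7616 18.0939] open 0.0229 j6 0.665
shift [-0.0005 -0.0036 -0.0004] turn y -180.57996549228858
```

View pics/w7c.png

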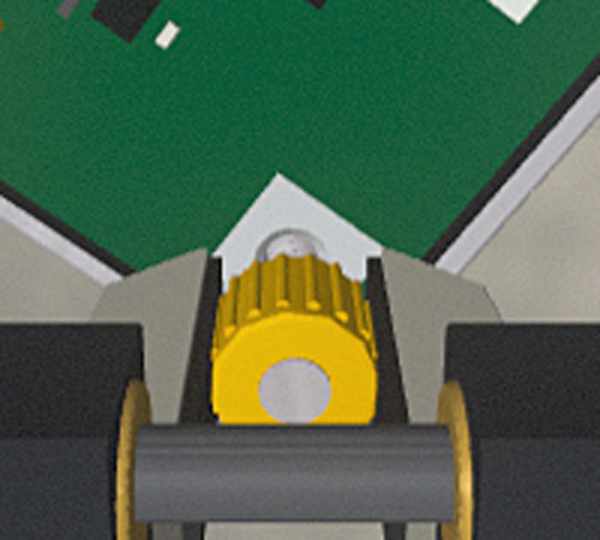

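180° in: the screw is gripped, the shank is in the hole, and the tool has sunk 2.0 mm, which matches the pitch. Continuing.

Call:
apply_moves(plan=[[0.0003,0.0001,0,0,9,0,1],[0.0006,0.0003,0,0,18,0,1],[0.0006,0.0004,0,0,27,0,1],[0.0006,0.0005,0,0,36,0,1],[0.0006,0.0006,0,0,45,0,1]])

```text
time: 17.62
tool_pos: [0.5508, 0.1193, 0.0859]
tool_rot: [-1.57, 0.004, -2.942]
contact_force: [-3.7, 0.1, 19.8]
opening: 0.0226
```

Call:
apply_moves(plan=[[0,0.0001,0,0,9.5,0,1],[0,0.0002,0,0,19,0,1],[0,0.0003,0,0,28.5,0,1],[0,0.0004,0,0,38,0,1],[0,0.0005,0,0,47,0,1]])

```text
time: 18.25
tool_pos: [0.5507, 0.1196, 0.0854]
tool_rot: [-1.574, 0.003, 2.52]
contact_force: [-3.8, 2.2, 18.7]
opening: 0.0226
```

Run:
```python
from h import *
to((.5511,.1199,.09),147)
```

```text
t 18.25 tcp [0.5507 0.1196 0.0854] za -125.59 tilt 0.23 F [-3.7791  2.1782 18.7395] open 0.0226 j6 2.27
shift [-0.0002 -0.0046 -0.0005] turn y -272.5925332045691
```

Turned 272° in all, the tool sank 3.0 mm, and the force after every call was 18–20 N. Easing off the load before letting go.

Call:
apply_moves(plan=[[0.0005,-0.001,0,0,0,0,1],[0.0005,-0.002,0,0,0,0,1],[0.0005,-0.003,0,0,0,0,1],[0.0005,-0.004,0,0,0,0,1],[0.0005,-0.004,0,0,0,0,1]])

```text
time: 18.88
tool_pos: [0.5502, 0.1197, 0.0881]
tool_rot: [-1.573, 0.002, 2.525]
contact_force: [-0.3, 0.7, 8.5]
opening: 0.0225
```

Call:
apply_moves(plan=[[0,-0.0007,0,0,0,0,1],[0,-0.0014,0,0,0,0,1],[0,-0.0014,0,0,0,0,1],[0,-0.0014,0,0,0,0,0.3],[0,-0.0014,0,0,0,0,0]], squeeze=20)

```text
time: 19.5
tool_pos: [0.5489, 0.1193, 0.0877]
tool_rot: [-1.57, -0.0, 2.525]
contact_force: [0.3, 0.2, -0.7]
opening: 0.0375
```

Call:
apply_moves(plan=[[0,-0.0014,0,0,0,0,0],[0,-0.0014,0,0,0,0,0],[0,-0.0014,0,0,0,0,0],[0,-0.0014,0,0,0,0,0],[0,-0.0014,0,0,0,0,0]])

```text
time: 20.12
tool_pos: [0.5492, 0.1195, 0.0895]
tool_rot: [-1.571, 0.0, 2.525]
contact_force: [-0.1, -0.1, -0.8]
opening: 0.0459
```

Call:
apply_moves(plan=[[0,-0.01,0,0,0,0,0],[0,-0.025,0,0,0,0,0],[0,-0.045,0,0,0,0,0],[0,-0.07,0,0,0,0,0],[0,-0.1,0,0,0,0,0]])

```text
time: 20.75
tool_pos: [0.5491, 0.1195, 0.1913]
tool_rot: [-1.571, 0.0, 2.525]
contact_force: [0.5, -1.0, -0.2]
opening: 0.0458
```

Run:
```python
from h import *
cams.read_camera('wrist')
T=tool();im=cams.read_camera('wrist');s=cams.read_camera('scene');t=cams.read_camera('top')
to((.5511,.1199,.18),147)
cv2.imwrite('pics/f.png',np.hstack([cv2.resize(im[100:380,100:480],(380,280)),cv2.resize(s[140:230,290:410],(373,280),interpolation=cv2.INTER_CUBIC)]))
for n,i in(('scene',s),('top',t)):
    for b in blobs(i,*Y,8):print(n,b[0],b[1])
```

```text
t 20.95 tcp [0.5494 0.1195 0.1904] za -125.3 tilt 0.11 F [0.1476 0.5806 0.6527] open 0.0455 j6 2.265
shift [-0.0012  0.0104 -0.0013] turn y -272.3004969203189
scene [500.4  86.6] 93
scene [330.4 169.9] 45
scene [319.8 174.1] 50
scene [364.3 178.4] 49
scene [355.3 189.5] 45
top [226.3 216.2] 12
top [203.9 230. ] 57
top [ 18.5 310.7] 159
```

View pics/f.png

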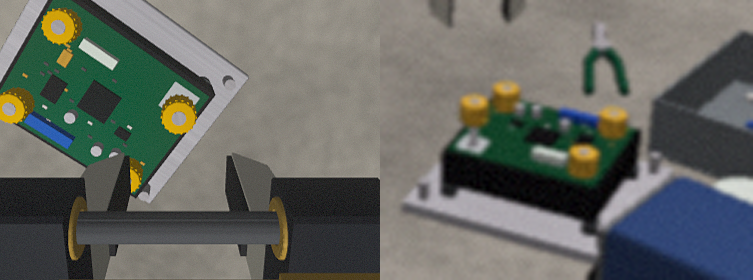

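The final view shows the screw standing upright in the corner hole, the gripper clear above, and the other heads unmoved. Handing in.

```bash
python3 -c "
from h import *
print(robot.hand_in())"
```

```text
the job is handed in; nothing more can be done
None
```

The yellow tapper is standing upright in the board's free corner hole with its first thread cut, and I've handed the job in at about 21 s of the 70 s allowed. `hand_in` gives no verdict.

- **Pressing and turning:** I felt the stop about 19 mm below the mouth. I then turned the screw 272° clockwise in one grip, with the force reading 18–20 N after every call.
- **Thread check:** The tool sank 3.0 mm over that turn, which matches the pitch. The thread angle itself can't be read directly, so this is the only evidence for it.
- **Final checks:** After I eased off the load, let go and backed off, the last pictures show the screw upright and the gripper clear. The three fitted heads have not moved. I saw no contact with the blue or red screws or anything else, but did not re-measure them at the end.
- **What disagreed:**
  - Side forces reached about 7 N while turning, because the tool was slightly off the hole's axis. I trimmed these as I went.
  - Wrist-camera calibration varied by about 1 mm between reads, so I did the final alignment from the tip and hole positions in the pictures.

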